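# Swing out the folding hook and hang the feed bottle

### The arm

A 6-joint arm with a two-finger parallel gripper is mounted at the origin on the work surface. World frame = base frame: x ahead of the robot, y to its left, z up, the work surface at z = 0. Lengths are in mm, angles in rad, forces in N, time in s.
With the tool pointing down it reaches from about 275 to 750 mm from the base axis. Payload 10.2 kg.
Tool frame: the origin (TCP) lies at the very end of the fingers, on their centre line; the grasp point (between the pads) lies 19 mm behind it (ctrl.tcp_to_grasp is the distance from the TCP to the grasp point, in mm); z points along the fingers, x is the direction in which the jaws open and shut, and the axes are right-handed (so a half turn about z gives the same grasp; the last joint's range is limited). The gripper opens to 85 mm and grips with 20 to 120 N. Pads are 22 mm wide; open, the fingers measure 114 mm over their backs; the gripper's body (76 mm by 85 mm) begins 54 mm behind the grasp point. The pads swing forward as they close: fully open they stand 13 mm farther back than shut.
Start: joints at [1.114, 0.313, 1.498, -0, 1.331, -0.223], TCP at [121.642, 510.719, 231.294] pointing down, gripper open.
Joint ranges: [-2.94, 2.94], [-0.97, 2.17], [0.19, 2.56], [-1.23, 4.37], [0.02, 3.11], [-2.88, 2.88]. Speed limits (rad/s): [2.39, 2.39, 3.01, 3.14, 3.14, 3.14].

### API

Orientations are given as a unit quaternion [w, x, y, z].
In Python, from rig import monitor, vision, order, ctrl gives the robot as it stands. The module is installed in compiled form; this text tells all that it offers.
- The arm moves only by the shell command python3 -m pendant 'ROWS' [FORCE]. ROWS is JSON, a list that holds one entry, the list of rows, each a list of 5 numbers: the closure, from -1 (fully open) to 1 (shut), then the shift along the world's x, y, z in m, then the turn about the world's z in degrees. In form: [[[fingers, dx, dy, dz, spin], ...]]. A call has 1 to 20 rows; each row is the pose to reach, as a shift and turn from the pose commanded when the call began; what a row does not reach only later rows make up. A row lasts 1/10 s, in which the tool goes at most 50 mm and 8.59 degrees, less where a joint would pass 70% of its speed; a pose out of reach is approached as far as the arm can. A call with a gripper value outside its range is refused whole. The fingers move at their own pace and stop on an object; FORCE is the grip in N (left out, the last holds). Time passes only in rows, so rows that repeat a pose let the fingers close. It gives the time, the measured TCP pose, the force and the opening at its end, in the units of the state.
- monitor.sense(): the state, without advancing time (a new reading comes with each control period).
- vision.capture(name): name is "side" or "top"; returns (picture, depth): 420x560x3 uint8, red, green, blue; 420x560 float32, mm along the optical axis (not along the pixel's ray), 0 where there is no reading.
- vision.camera_info(name): a dict with "fov_y" (degrees; the focal length in pixels is half the picture's height over the tangent of half this angle, whatever the lens; pixels are square), "cx", "cy" (the principal point, pixels), "R" (3x3) and "t" (3): a world point X has camera coordinates R X + t. Camera axes: x right, y down, z forward; pixel columns grow to the right and rows downward; lengths in mm; the calibration is good to about 2 mm. A picture is of the moment at which its call begins. camera_info takes no time and is no camera call.
- order.finish_job(): hands the job in, once; it reports no verdict.
The state is a dict: "time_s": time; "joints": joint angles; "dq": joint speeds; "tau": joint torques, N m; "eef_pos": TCP position; "ee_rot": TCP orientation; "force": force on the tool from outside, world axes, zero at the start; "wrist_torque": the same for the moment, N m; "grip_width": opening from 0.0 (shut) to 1.0 (fully open).
Only numpy, scipy, OpenCV 4.12 (cv2) and the standard library are available. Lean on these libraries where they do the work, as an engineer would, in place of code of your own. Each camera call takes 0.05 s, during which the arm holds its last target.

### The job

Swing the flat black hook on the orange bracket all the way out until it stops, square to the panel. Then take the clear bottle with the green carrier by its top tab, keep it upright, and hang it by its loop on the hook, behind the upturned tip, so that it hangs free and has come to rest. Leave the amber bottle with the blue carrier, the pump and the small jar where they are.

Things in the scene. Friction and masses are not known exactly. Their poses are not given: they have to be found in the camera images.
- stand: Orange printed bracket, screwed down (cannot move; all lengths in these texts are in mm): an upright panel 12 thick (x), 90 wide (y), top at z = 190, on a foot 10 thick, 110 wide, with ribs behind it. Origin on the bench under the panel's middle. Its front, with the hook, faces its own -x; y runs along the panel, z up. 
- hook (a joint): Angle of the black hook about its upright hinge: 0 = folded flat along the panel's front, pointing to the stand's -y; 1.571 = stop, fully out, pointing to the stand's -x (opens clockwise seen from above). Starts at 0 to 0.2. Stiff (0.12 N m): stays where left. Folded, its last 45 mm stick out past the panel's side edge: a fingertip coming down behind it there, beside the panel, can push it out.
- hook_hinge (a point): Point on the hook's hinge axis at mid-height of its arm, 185 mm above the bench; in the stand's frame at x -18, y +30 (12 in front of the panel's face). The frame turns with the hook: its -y axis runs along the arm to the tip, z up.
- hook_seat (a point): Middle of the hanging place on the arm's top face, 77.5 mm from the hinge axis, 190 mm above the bench. Axes as hook_hinge. The arm is 12 wide, 10 high (z 180 to 190), 120 long; upturned lips 12 high (tops at z 202) bound the hanging place: tip lip 112 to 120 and inner lip 35 to 43 from the hinge axis. The loop may hang anywhere between them.
- hook_tip (a point): End face of the hook's arm at mid-height, 120 mm from the hinge axis.
- bottle: The bottle to hang: clear glass, 56 mm diameter, white cap (top at 100), green carrier, 192 high, 150 to 310 g, standing. Origin at the centre of its underside, z up. Carrier: collar, two side posts (y +-27, 10 thick in x), a roof, and a grip tab above. The opening runs along the bottle's x, 48 wide (y), 48 high at the middle (cap top at 100 to roof at 148). Same from front and back.
- bottle_loop (a point): Underside of the loop's roof at its middle (peak of a shallow upside-down V), 148 mm above the bottle's underside. Hung, it lies 1 to 2 above the arm's top face. Same axes as the bottle.
- bottle_tab (a point): Top middle of the green grip tab, 192 mm above the bottle's underside. The tab is 10 thick (x), 26 wide (y) and stands free from about 155 up to 192: pinch it across x from above, with the fingertips no lower than about its foot so that they stay clear of the hook.
- spare: Bystander: a bottle of the same shape and size in amber glass with a blue carrier. Origin at the centre of its underside.
- pump: Bystander: black pump block 75 x 75 mm, 50 mm high, with a round blue top. Origin at the centre of its underside.
- jar: Bystander: small clear jar 44 mm in diameter, 45 mm high, with a yellow cap. Origin at the centre of its underside.
Things that resemble listed ones, but are neither listed nor needed, are in the scene too. There is more than one size of the bottle; the one meant has the size given above.

How it is judged:
By the outcome, as a careful person would: the job done as asked, in the order asked, and still so for the second after the job is handed in, with the robot touching nothing.
It also fails if it takes over 69 s, if anything falls off the work surface, if the arm or the gripper's body presses on something with over 40 N, if the wrist force passes 120 N, or if a joint passes its speed limit or range.

## Working session

There is one attempt and no reset: what is moved stays moved. The work goes in short steps, Python scripts to look and compute and a shell command to move; the robot and the scene stay as the last step left them, time stands still between calls to the robot, and variables do not carry over. Pictures are saved under pics/ and viewed, and the job is handed in when it is done.

```bash
mkdir -p pics; python3 - <<'E'
from rig import monitor, vision, order, ctrl
import cv2,numpy as np
for n in("top","side"):
    p,d=vision.capture(n); cv2.imwrite(f"pics/{n}0.png",p[:,:,::-1]); np.savez(f"{n}0.npz",p=p,d=d)
    i=vision.camera_info(n); print(n,i)
print(monitor.sense(), ctrl.tcp_to_grasp)
E
```

```text
top {'fov_y': 47.85763715615177, 'cx': 287.7303227802838, 'cy': 211.74855860484448, 'R': array([[-0.00809266, -0.99988028, -0.01318814],
       [-0.99793849,  0.00891522, -0.06355534],
       [ 0.0636653 ,  0.01264662, -0.99789117]]), 't': array([  -4.22603328,  536.73468084, 1207.08674785])}
side {'fov_y': 53.60795800872639, 'cx': 275.9729785099261, 'cy': 204.29604983187286, 'R': array([[-0.89851407, -0.4389078 , -0.00569341],
       [-0.33361567,  0.69127877, -0.64096353],
       [ 0.28525963, -0.57401534, -0.76755022]]), 't': array([485.2379839 , 295.64731541, 742.20725496])}
{'time_s': 0.1, 'joints': array([ 1.11357850e+00,  3.13382709e-01,  1.49834241e+00, -1.88637808e-05,
        1.33100581e+00, -2.23433806e-01]), 'dq': array([-1.56485646e-03, -2.71183439e-03, -3.43526504e-03,  2.25469128e-03,
        5.99838246e-04, -5.68435791e-05]), 'tau': array([ 4.00830206e-03, -4.12895823e+01, -2.60141587e+01, -7.17926105e-05,
        2.94971091e-03, -6.91971127e-05]), 'eef_pos': array([121.55328655, 510.50270178, 230.8051482 ]), 'ee_rot': array([ 2.53293452e-04,  7.84746929e-01,  6.19816048e-01, -5.09744296e-04]), 'force': array([-0.21917081, -0.29117246, -1.12798243]), 'wrist_torque': array([ 0.04292503, -0.02880907, -0.03346275]), 'grip_width': 0.9985002556996512} 18.700000000000003
```

View pics/top0.png

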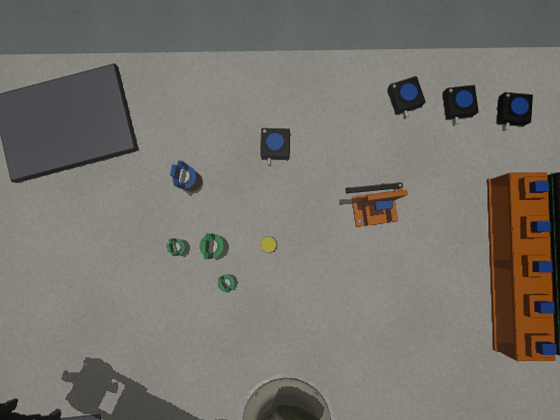

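View pics/side0.png

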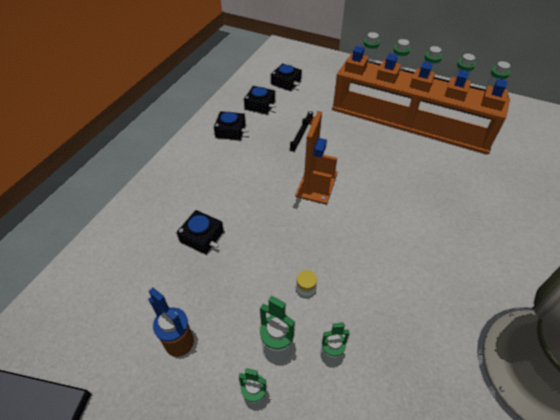

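```bash
cat > h.py <<'E'
import numpy as np,cv2
from rig import vision,monitor
def cam(n):
    i=vision.camera_info(n); f=210/np.tan(np.radians(i['fov_y']/2)); return f,i['cx'],i['cy'],np.array(i['R']),np.array(i['t'])
def cloud(n,d):
    f,cx,cy,R,t=cam(n); v,u=np.mgrid[:420,:560]
    P=np.stack([(u-cx)/f*d,(v-cy)/f*d,d],-1); return (P-t)@R
def ray(n,u,v,z):
    f,cx,cy,R,t=cam(n); c=-R.T@t; r=R.T@np.array([(u-cx)/f,(v-cy)/f,1]); return c+r*(z-c[2])/r[2]
def proj(n,X):
    f,cx,cy,R,t=cam(n); p=R@np.array(X,float)+t; return [float(f*p[0]/p[2]+cx),float(f*p[1]/p[2]+cy)]
def grab(n,tag):
    p,d=vision.capture(n); cv2.imwrite(f"pics/{n}{tag}.png",p[:,:,::-1]); np.savez(f"{n}{tag}.npz",p=p,d=d); return p,d
def crop(n,tag,u0,u1,v0,v1,k):
    p=np.load(f"{n}{tag}.npz")['p'][v0:v1,u0:u1,::-1]; cv2.imwrite(f"pics/{n}{tag}c.png",cv2.resize(p,None,fx=k,fy=k,interpolation=cv2.INTER_CUBIC))
E
python3 - <<'E'
from h import *
crop("top",0,150,430,120,310,2); cv2.imwrite
import shutil
p=np.load("side0.npz")['p'][90:400,150:370,::-1]; cv2.imwrite("pics/side0c.png",cv2.resize(p,None,fx=1.9,fy=1.9))
for n in("top","side"):
    z=np.load(n+"0.npz"); p=z['p'].astype(int);d=z['d'];W=cloud(n,d)
    hsv=cv2.cvtColor(z['p'],cv2.COLOR_RGB2HSV)
    g=((hsv[...,0]>50)&(hsv[...,0]<85)&(hsv[...,1]>100)&(hsv[...,2]>50)).astype(np.uint8)
    k,l,s,c=cv2.connectedComponentsWithStats(cv2.dilate(g,np.ones((3,3))))
    for i in range(1,k):
        m=(l==i)&(g>0)&(d>0); 
        if m.sum()<20: continue
        Q=W[m]; zt=np.percentile(Q[:,2],98); T=Q[Q[:,2]>zt-15]
        print(n,'green',c[i].round(),m.sum(),'ztop',zt.round(1),'topmean',T.mean(0).round(1),'min',T.min(0).round(),'max',T.max(0).round())
    dk=(p.max(-1)<60)&(W[...,2]>165)&(W[...,2]<215)&(d>0); 
    Q=W[dk]; print(n,'dark',dk.sum(),Q.min(0).round(),Q.max(0).round())
    o=(hsv[...,0]<15)&(hsv[...,1]>150)&(W[...,2]>184)&(W[...,2]<196)&(W[...,1]>-200)
    o&=(W[...,1]<0); Q=W[o]; print('panel top',o.sum(),Q.min(0).round(),Q.max(0).round(),cv2.minAreaRect(Q[:,:2].astype(np.float32)))
E
```

```text
top green [205. 246.] 130 ztop 195.5 topmean [453.  177.2 191.7] min [440. 172. 182.] max [465. 182. 197.]
top green [218. 246.] 127 ztop 89.9 topmean [449.6 159.7  86.1] min [424. 148.  81.] max [477. 173.  90.]
top green [176. 246.] 112 ztop 138.2 topmean [449.3 268.4 135.6] min [442. 265. 124.] max [458. 272. 139.]
top green [226. 283.] 122 ztop 138.8 topmean [359.6 145.9 136.3] min [351. 139. 130.] max [367. 153. 140.]
top dark 742 [  78. -593.  165.] [632. 244. 215.]
panel top 29 [ 552. -199.  187.] [ 564. -187.  194.] ((557.4739990234375, -193.39784240722656), (11.118904113769531, 11.81191635131836), 5.966732025146484)
side green [371.  43.] 58 ztop 134.4 topmean [ 575.7 -707.6  131.3] min [ 557. -734.  122.] max [ 599. -695.  135.]
side green [401.  50.] 61 ztop 134.9 topmean [ 487.  -707.5  131.5] min [ 467. -732.  123.] max [ 511. -694.  135.]
side green [433.  58.] 71 ztop 135.6 topmean [ 397.2 -706.9  131.6] min [ 377. -731.  123.] max [ 421. -691.  137.]
side green [465.  65.] 68 ztop 135.6 topmean [ 308.6 -707.5  131.7] min [ 288. -730.  121.] max [ 331. -693.  137.]
side green [500.  73.] 74 ztop 135.4 topmean [ 219.3 -707.7  131.9] min [ 197. -738.  122.] max [ 241. -691.  136.]
side green [275. 324.] 681 ztop 193.5 topmean [450.3 179.9 191. ] min [438. 173. 179.] max [463. 185. 195.]
side green [336. 339.] 325 ztop 137.8 topmean [358.1 148.1 134.6] min [350. 142. 123.] max [365. 155. 139.]
side green [252. 385.] 354 ztop 138.4 topmean [448.2 271.3 136. ] min [440. 267. 125.] max [458. 276. 140.]
side dark 1171 [  58. -590.  165.] [628. 254. 215.]
panel top 28 [ 551. -199.  184.] [ 559. -185.  192.] ((554.9403076171875, -192.26211547851562), (8.253674507141113, 15.104460716247559), 5.261909008026123)
```

View pics/top0c.png

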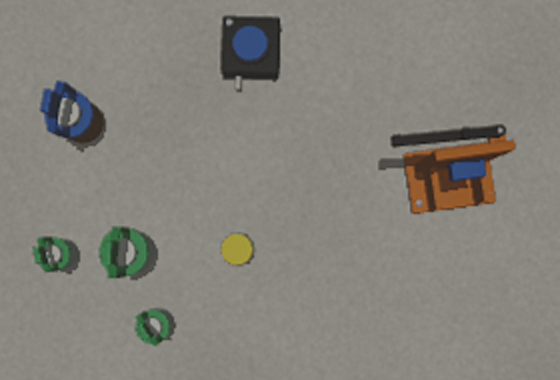

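View pics/side0c.png

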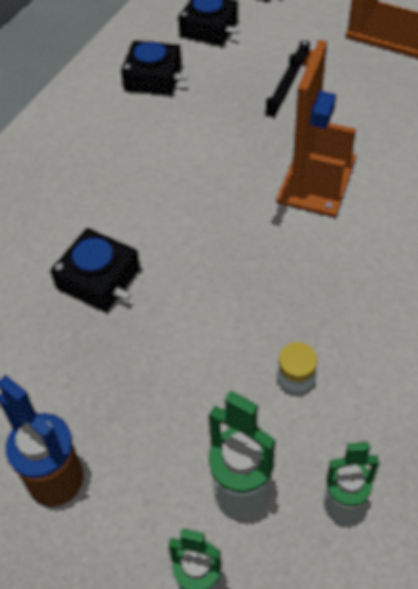

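```bash
python3 - <<'E'
from h import *
for n in("top","side"):
    z=np.load(n+"0.npz"); p=z['p'].astype(int);d=z['d'];W=cloud(n,d)
    hsv=cv2.cvtColor(z['p'],cv2.COLOR_RGB2HSV)
    box=(W[...,0]>430)&(W[...,0]<650)&(W[...,1]>-260)&(W[...,1]<-40)&(d>0)
    dk=(p.max(-1)<75)&box&(W[...,2]>172)&(W[...,2]<212)
    Q=W[dk]; r=cv2.minAreaRect(Q[:,:2].astype(np.float32)); print(n,'dark',dk.sum(),Q.min(0).round(),Q.max(0).round(),r)
    v,u=np.nonzero(dk); print('pix',u.min(),u.max(),v.min(),v.max())
    vx,vy,x0,y0=cv2.fitLine(Q[:,:2].astype(np.float32),cv2.DIST_HUBER,0,.01,.01).ravel(); print('dir',np.degrees(np.arctan2(vy,vx)),x0,y0)
    s=(Q[:,:2]-[x0,y0])@[vx,vy]; print('ends',np.array([x0,y0])+np.percentile(s,0.5)*np.array([vx,vy]),np.array([x0,y0])+np.percentile(s,99.5)*np.array([vx,vy]))
    o=(hsv[...,0]<15)&(hsv[...,1]>150)&box&(W[...,2]>60)
    Q=W[o];
    for zlo in (100,150,180):
        q=Q[Q[:,2]>zlo]; vx,vy,x0,y0=cv2.fitLine(q[:,:2].astype(np.float32),cv2.DIST_HUBER,0,.01,.01).ravel()
        s=(q[:,:2]-[x0,y0])@[vx,vy]; a=np.array([x0,y0])
        print('panel',zlo,len(q),np.degrees(np.arctan2(vy,vx)),a+np.percentile(s,.5)*np.array([vx,vy]),a+np.percentile(s,99.5)*np.array([vx,vy]))
    f=(hsv[...,0]<15)&(hsv[...,1]>150)&box&(W[...,2]>4)&(W[...,2]<16); q=W[f]; print('foot',f.sum(),cv2.minAreaRect(q[:,:2].astype(np.float32)))
    # tab
    g=(hsv[...,0]>50)&(hsv[...,0]<85)&(hsv[...,1]>100)&(W[...,2]>175)&(d>0)&(W[...,0]>400)&(W[...,1]>100)&(W[...,1]<230)
    q=W[g]; print('tab',g.sum(),cv2.minAreaRect(q[:,:2].astype(np.float32)))
E
python3 - <<'E'
from h import *
z=np.load("top0.npz")['p'][170:235,330:415,::-1]; cv2.imwrite("pics/hk.png",cv2.resize(z,None,fx=8,fy=8,interpolation=cv2.INTER_CUBIC))
z=np.load("side0.npz")['p'][100:210,275:345,::-1]; cv2.imwrite("pics/hks.png",cv2.resize(z,None,fx=5,fy=5,interpolation=cv2.INTER_CUBIC))
E
```

```text
top dark 286 [ 551. -259.  172.] [ 588. -139.  207.] ((567.8463134765625, -200.53623962402344), (30.794090270996094, 120.83399963378906), 5.172067642211914)
pix 346 399 183 200
dir -84.6704 577.29407 -199.26422
ends [ 571.73449301 -139.66852121] [ 582.72783461 -257.51133501]
panel 100 205 -81.78744 [ 555.48972113 -187.04635965] [ 566.12905297 -260.76377584]
panel 150 205 -81.78744 [ 555.48972113 -187.04635965] [ 566.12905297 -260.76377584]
panel 180 177 -82.85285 [ 556.49158411 -187.67061437] [ 565.4916186  -259.44568101]
foot 343 ((541.2647094726562, -218.62892150878906), (77.70619201660156, 78.62802124023438), 7.425865650177002)
tab 55 ((452.4945068359375, 177.5978546142578), (9.606572151184082, 24.66455841064453), 86.8594741821289)
side dark 295 [ 550. -259.  173.] [ 587. -137.  205.] ((566.913330078125, -199.22354125976562), (31.599645614624023, 121.28399658203125), 6.5468621253967285)
pix 290 319 113 151
dir -85.5184 573.6323 -194.49423
ends [ 569.21195785 -138.09650136] [ 578.65163885 -258.53371037]
panel 100 380 -84.101326 [ 552.00130941 -185.06431526] [ 559.68672587 -259.45141725]
panel 150 268 -82.95797 [ 551.94891462 -185.52544385] [ 561.13427257 -259.88325667]
panel 180 147 -80.87772 [ 552.62891562 -185.39876644] [ 564.61954695 -260.0728709 ]
foot 305 ((540.1861572265625, -216.3469696044922), (75.90186309814453, 79.08538818359375), 8.362824440002441)
tab 163 ((450.64111328125, 178.7014923095703), (10.957579612731934, 24.482534408569336), 84.83269500732422)
```

View pics/hk.png

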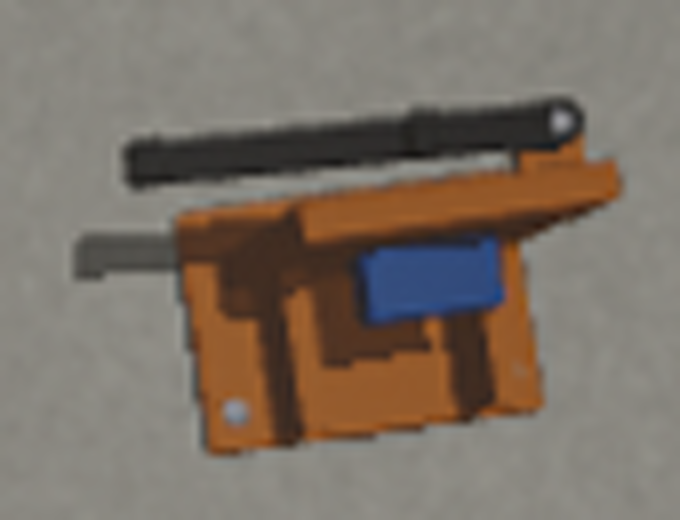

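View pics/hks.png

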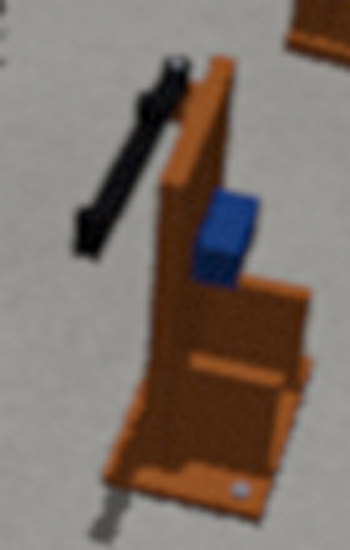

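```bash
python3 - <<'E'
from h import *
def t(a,b,z): return ray("top",330+a/8-.5+.5/8,170+b/8-.5+.5/8,z)[:2].round(1)
def s(a,b,z): return ray("side",275+a/5-.4,100+b/5-.4,z)[:2].round(1)
print('panel top L far,L near,Rfar,Rnear',t(297,208,190),t(300,240,190),t(615,160,190),t(622,195,190))
print('hinge',t(562,122,192),t(562,122,200),'right end',t(582,118,190))
print('tip',t(128,165,202),t(128,165,190), 'lip inner corner',t(162,160,202))
print('side: panel near L',s(160,183,190),s(188,188,190),'far',s(235,62,190),s(213,58,190))
print('hinge side',s(177,65,192),s(177,65,200),'tip',s(85,215,202))
n=np.load("top0.npz");W=cloud("top",n['d']);print(W[185,400],W[184,400],W[190,348],W[188,370])
E
```

```text
panel top L far,L near,Rfar,Rnear [ 560.1 -186.6] [ 551.2 -187.3] [ 572.6 -274.9] [ 562.9 -276.6]
hinge [ 583.1 -260. ] [ 582.2 -258.2] right end [ 584.4 -266. ]
tip [ 571.2 -138.6] [ 572.5 -140. ] lip inner corner [ 572.5 -148. ]
side: panel near L [ 559.  -186.2] [ 547.4 -188.3] far [ 561.2 -274.2] [ 570.9 -272.7]
hinge side [ 582.4 -258.8] [ 578.8 -249.1] tip [ 573.5 -142.4]
[ 582.5798172  -260.16653335  193.17450516] [ 584.92076668 -260.43105748  192.23068231] [ 571.58695911 -143.98835032  202.01846147] [ 577.22301838 -194.73222264  187.09641036]
```

```bash
python3 -m pendant '[[[1,0,0,0.03,0],[1,0.41,-0.67,0.03,0],[1,0.41,-0.67,0.03,0],[1,0.41,-0.67,0.03,0],[1,0.41,-0.67,0.03,0],[1,0.41,-0.67,0.03,0],[1,0.41,-0.67,0.03,0],[1,0.41,-0.67,0.03,0],[1,0.41,-0.67,0.03,0],[1,0.41,-0.67,0.03,0],[1,0.41,-0.67,0.03,0],[1,0.41,-0.67,0.03,0],[1,0.41,-0.67,0.03,0],[1,0.41,-0.67,0.03,0],[1,0.41,-0.67,0.03,0],[1,0.41,-0.67,0.03,0],[1,0.41,-0.67,0.03,0],[1,0.41,-0.67,0.03,0],[1,0.41,-0.67,0.03,0],[1,0.41,-0.67,0.03,0]]]'
```

```text
time_s: 2.1
eef_pos: [531.3, -158.4, 261.3]
ee_rot: [-0.0, 0.785, 0.62, -0.0]
force: [0.1, 0.8, 0.4]
grip_width: -0.003
```

```bash
python3 -m pendant '[[[1,0,0,-0.03,0],[1,0,0,-0.03,0]]]'; python3 - <<'E'
from h import *
for n,b in(("top",(320,430,130,230)),("side",(230,360,60,220))):
    p,d=grab(n,"1"); u0,u1,v0,v1=b
    cv2.imwrite(f"pics/{n}1c.png",cv2.resize(p[v0:v1,u0:u1,::-1],None,fx=3.6,fy=3.6,interpolation=cv2.INTER_CUBIC))
a=cv2.imread("pics/top1c.png");b=cv2.imread("pics/side1c.png")
h=max(a.shape[0],b.shape[0]);c=np.zeros((h,a.shape[1]+b.shape[1],3),np.uint8);c[:a.shape[0],:a.shape[1]]=a;c[:b.shape[0],a.shape[1]:]=b[:, :];c=cv2.resize(c,None,fx=min(1,800/c.shape[1]),fy=min(1,800/c.shape[1]));cv2.imwrite("pics/both1.png",c)
H=np.array([582.4,-258.5]);o=[534,-160]
for th in np.radians([0,20,40,60,80,90,95]):
    r=102-17*np.clip(th/1.4,0,1); A=np.radians(98)-th; a=np.array([np.cos(A),np.sin(A)]);bb=np.array([-a[1],a[0]])
    print(np.degrees(th).round(),(H+r*a+22.5*bb).round(1))
print(monitor.sense()['eef_pos'])
E
```

```text
time_s: 2.3
eef_pos: [530.2, -157.6, 228.8]
ee_rot: [-0.003, 0.784, 0.62, -0.001]
force: [-0.3, -0.1, -0.2]
grip_width: 0.004
0.0 [ 545.9 -160.6]
20.0 [ 580.7 -158.2]
40.0 [ 612.9 -167.3]
60.0 [ 638.9 -185.8]
80.0 [ 656.3 -210.8]
90.0 [ 663.4 -224.4]
95.0 [ 666.1 -231.6]
[ 531.47458593 -158.53067587  232.02765497]
```

View pics/both1.png

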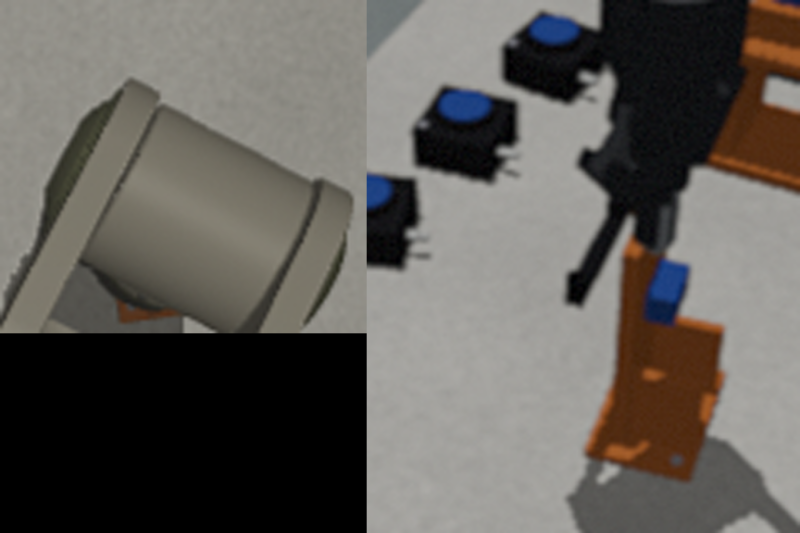

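```bash
python3 -m pendant '[[[1,0,0.003,-0.02,0],[1,0,0.003,-0.04,0],[1,0,0.003,-0.058,0],[1,0,0.003,-0.058,0]]]'; python3 - <<'E'
from h import *
p,d=grab("side","2"); cv2.imwrite("pics/side2c.png",cv2.resize(p[80:230,230:370,::-1],None,fx=4,fy=4,interpolation=cv2.INTER_CUBIC))
s=monitor.sense();print(s['eef_pos'],s['force'],[ (x-230)*4 if i==0 else (x-80)*4 for i,x in enumerate(proj("side",s['eef_pos']))])
E
```

```text
time_s: 2.8
eef_pos: [531.2, -155.7, 172.7]
ee_rot: [-0.001, 0.785, 0.62, -0.0]
force: [-0.7, -0.8, 0.3]
grip_width: 0.001
[ 531.74534724 -156.08131503  174.12081991] [-1.23648724 -0.33819764  0.41285342] [330.56613643816854, 299.09409902335324]
```

View pics/side2c.png

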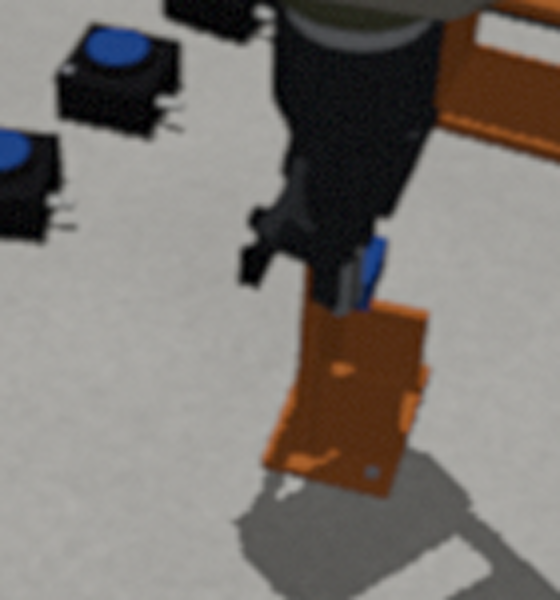

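```bash
python3 -m pendant '[[[1,0.014,-0.004,0,0],[1,0.023,-0.003,0,0],[1,0.032,-0.002,0,0],[1,0.041,-0.002,0,0],[1,0.049,-0.002,0,0],[1,0.057,-0.003,0,0],[1,0.065,-0.006,0,0],[1,0.073,-0.008,0,0],[1,0.081,-0.011,0,0],[1,0.088,-0.015,0,0],[1,0.095,-0.02,0,0],[1,0.101,-0.024,0,0],[1,0.107,-0.029,0,0],[1,0.112,-0.035,0,0],[1,0.117,-0.042,0,0],[1,0.121,-0.048,0,0],[1,0.125,-0.054,0,0],[1,0.128,-0.06,0,0],[1,0.130,-0.064,0,0],[1,0.130,-0.064,0,0]]]'
python3 - <<'E'
from h import *
p,d=grab("side","3"); cv2.imwrite("pics/side3c.png",cv2.resize(p[60:230,210:370,::-1],None,fx=3.5,fy=3.5,interpolation=cv2.INTER_CUBIC))
s=monitor.sense();print(s['eef_pos'],s['force'])
E
```

```text
time_s: 4.85
eef_pos: [661.8, -221.0, 173.2]
ee_rot: [0.0, 0.785, 0.62, 0.0]
force: [0.3, 0.7, 0.3]
grip_width: 0.003
[ 661.78676289 -220.70759677  173.32700016] [ 0.8576625  -0.20736744 -0.4840808 ]
```

View pics/side3c.png

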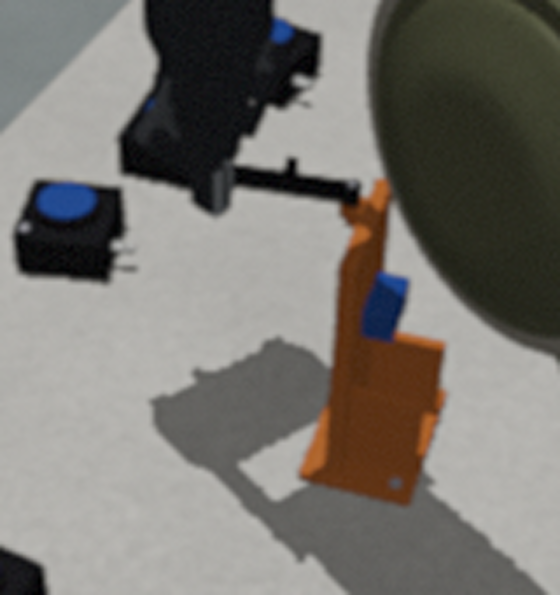

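```bash
python3 -m pendant '[[[1,0,-0.002,0,0],[1,0.001,-0.004,0,0],[1,0.001,-0.006,0,0],[1,0.001,-0.006,0,0]]]'; python3 -m pendant '[[[1,0,-0.002,0,0],[1,0,-0.004,0,0],[1,0,-0.004,0,0]]]'
```

```text
time_s: 5.3
eef_pos: [662.8, -226.4, 173.4]
ee_rot: [0.0, 0.785, 0.62, 0.0]
force: [0.7, 0.7, 0.1]
grip_width: 0.002
time_s: 5.6
eef_pos: [662.9, -229.1, 173.3]
ee_rot: [-0.001, 0.784, 0.62, 0.001]
force: [1.9, 6.6, 0.9]
grip_width: 0.001
```

```bash
python3 - <<'E'
from h import *
p,d=grab("side","4"); cv2.imwrite("pics/side4c.png",cv2.resize(p[60:230,210:370,::-1],None,fx=3.5,fy=3.5,interpolation=cv2.INTER_CUBIC))
for i in range(3):
    s=monitor.sense();print(s['eef_pos'],s['force'])
E
```

```text
[ 662.88891184 -229.05338998  173.32845152] [1.21062172 6.95432523 1.28749672]
[ 662.88891184 -229.05338998  173.32845152] [1.21062172 6.95432523 1.28749672]
[ 662.88891184 -229.05338998  173.32845152] [1.21062172 6.95432523 1.28749672]
```

```bash
python3 -m pendant '[[[1,0,-0.002,0,0],[1,0,-0.003,0,0],[1,0,-0.003,0,0]]]'; python3 -m pendant '[[[1,0,0.01,0,0],[1,0,0.03,0,0],[1,0,0.03,0,0.0],[1,-0.01,0.04,0.09,0],[1,-0.01,0.04,0.09,0],[1,-0.01,0.04,0.09,0]]]'
```

```text
time_s: 5.95
eef_pos: [663.0, -229.7, 173.3]
ee_rot: [-0.003, 0.784, 0.621, 0.002]
force: [-0.9, 15.3, 3.8]
grip_width: 0.002
time_s: 6.55
eef_pos: [653.7, -193.6, 270.5]
ee_rot: [0.005, 0.785, 0.62, 0.002]
force: [-0.3, 0.2, 0.2]
grip_width: 0.001
```

```bash
python3 -m pendant '[[[1,0.063,-0.047,0,0],[1,0.063,-0.047,0,0],[1,0.063,-0.047,0,0],[1,0.063,-0.047,0,0],[1,0.063,-0.047,-0.03,0],[1,0.063,-0.047,-0.03,0]]]'; python3 -m pendant '[[[1,0.01,-0.003,0,0],[1,0.02,-0.006,0,0],[1,0.02,-0.006,0,0]]]'
```

```text
time_s: 7.15
eef_pos: [714.2, -239.4, 229.5]
ee_rot: [-0.003, 0.785, 0.62, -0.002]
force: [-0.8, -0.3, -1.5]
grip_width: 0.001
time_s: 7.45
eef_pos: [736.0, -246.3, 234.1]
ee_rot: [0.001, 0.785, 0.62, 0.0]
force: [-0.2, 0.8, -0.3]
grip_width: 0.003
```

```bash
python3 -m pendant '[[[1,0,0,0.04,0],[-1,-0.284,0.424,0.04,9],[-1,-0.284,0.424,0.04,9],[-1,-0.284,0.424,0.04,9],[-1,-0.284,0.424,0.04,9],[-1,-0.284,0.424,0.04,9],[-1,-0.284,0.424,0.04,9],[-1,-0.284,0.424,0.04,9],[-1,-0.284,0.424,0.04,9],[-1,-0.284,0.424,0.04,9],[-1,-0.284,0.424,0.04,9],[-1,-0.284,0.424,0.04,9],[-1,-0.284,0.424,0.04,9],[-1,-0.284,0.424,0.04,9],[-1,-0.284,0.424,0.04,9]]]'
python3 - <<'E'
from h import *
from scipy.spatial.transform import Rotation as Rn
p,d=grab("top","5"); cv2.imwrite("pics/top5c.png",cv2.resize(p[110:270,300:440,::-1],None,fx=4,fy=4,interpolation=cv2.INTER_CUBIC))
grab("side","5")
s=monitor.sense();q=s['ee_rot'];x=Rn.from_quat(q[[1,2,3,0]]).apply([1,0,0]);print(s['eef_pos'],s['force'],np.degrees(np.arctan2(x[1],x[0])))
for n in("top","side"):
    z=np.load(n+"5.npz"); p=z['p'].astype(int);d=z['d'];W=cloud(n,d)
    dk=(p.max(-1)<75)&(d>0)&(W[...,0]>568)&(W[...,0]<720)&(W[...,1]>-300)&(W[...,1]<-200)&(W[...,2]>182)&(W[...,2]<207)
    Q=W[dk]
    if len(Q)<20: print(n,len(Q));continue
    vx,vy,x0,y0=cv2.fitLine(Q[:,:2].astype(np.float32),cv2.DIST_HUBER,0,.01,.01).ravel()
    s=(Q[:,:2]-[x0,y0])@[vx,vy];a=np.array([x0,y0]);dr=np.array([vx,vy])
    print(n,len(Q),np.degrees(np.arctan2(vy,vx)),a+np.percentile(s,.5)*dr,a+np.percentile(s,99.5)*dr)
E
```

```text
time_s: 8.95
eef_pos: [451.7, 177.0, 273.6]
ee_rot: [0.0, 0.734, 0.679, 0.0]
force: [0.8, -0.8, -0.5]
grip_width: 1.001
[451.96973196 176.81664798 273.31124075] [ 0.6116419   0.18006161 -0.08267337] 85.51590963562876
top 318 6.823997 [ 578.4699033  -258.26030939] [ 700.36566048 -243.6733381 ]
side 0
```

View pics/top5.png

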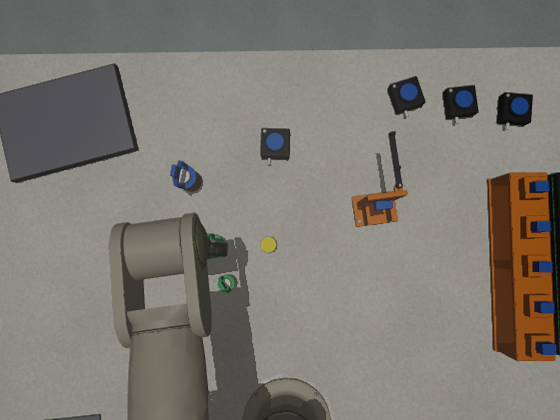

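View pics/side5.png

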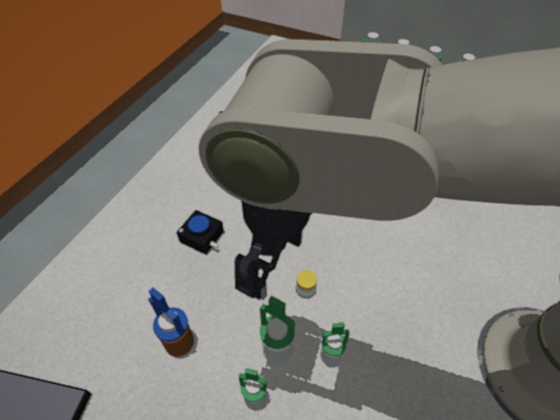

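```bash
python3 -m pendant '[[[-1,0,0.0015,-0.04,0],[-1,0,0.0015,-0.08,0],[-1,0,0.0015,-0.11,0],[-1,0,0.0015,-0.11,0]]]'; python3 -m pendant '[[[0.6,0,0,0,0],[1,0,0,0,0],[1,0,0,0,0],[1,0,0,0,0],[1,0,0,0,0],[1,0,0,0,0],[1,0,0,0,0],[1,0,0,0,0]]]' 50
python3 - <<'E'
from h import *
p,d=grab("side","6"); cv2.imwrite("pics/side6c.png",cv2.resize(p[210:410,180:380,::-1],None,fx=3,fy=3,interpolation=cv2.INTER_CUBIC))
E
```

```text
time_s: 9.45
eef_pos: [450.1, 178.2, 160.1]
ee_rot: [-0.002, 0.734, 0.679, -0.003]
force: [0.3, -0.6, 1.1]
grip_width: 0.998
time_s: 10.25
eef_pos: [451.9, 179.2, 163.7]
ee_rot: [0.0, 0.734, 0.679, 0.0]
force: [0.5, -1.2, 4.9]
grip_width: 0.108
```

View pics/side6c.png

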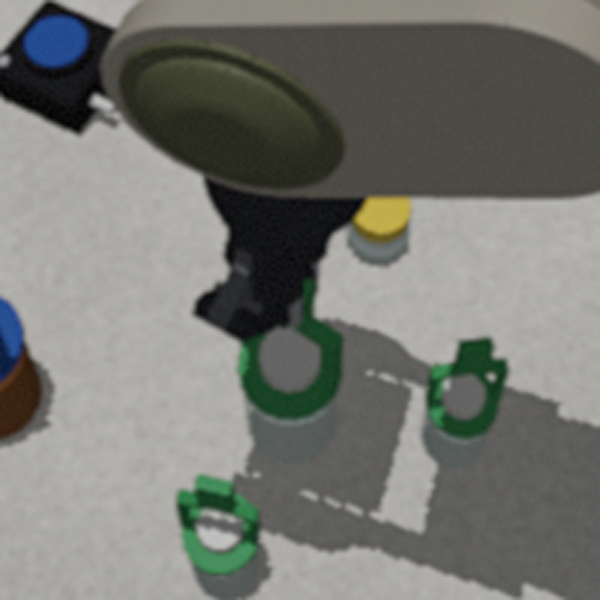

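```bash
python3 -m pendant '[[[1,0,0,0.005,0],[1,0,0,0.02,0],[1,0,0,0.04,0],[1,0,0,0.06,0],[1,0,0,0.08,0],[1,0,0,0.1,0],[1,0,0,0.1,0]]]'
python3 - <<'E'
from h import *
z=np.load("top5.npz");W=cloud("top",z['d'])
for n,(u,v) in dict(pump=(275,143),p1=(408,93),p1b=(406,100),p2=(463,98),amber=(185,178),jar=(268,244)).items(): print(n,W[v,u].round())
p,d=grab("side","7"); cv2.imwrite("pics/side7c.png",cv2.resize(p[180:380,180:380,::-1],None,fx=3,fy=3,interpolation=cv2.INTER_CUBIC))
E
```

```text
time_s: 11.0
eef_pos: [452.2, 179.4, 265.1]
ee_rot: [0.001, 0.734, 0.68, 0.001]
force: [-0.1, -0.1, -3.1]
grip_width: 0.107
pump [710.  22.  49.]
p1 [ 835. -318.   51.]
p1b [ 817. -313.   51.]
p2 [ 821. -459.   47.]
amber [616. 239.  99.]
jar [454.  41.  43.]
```

View pics/side7c.png

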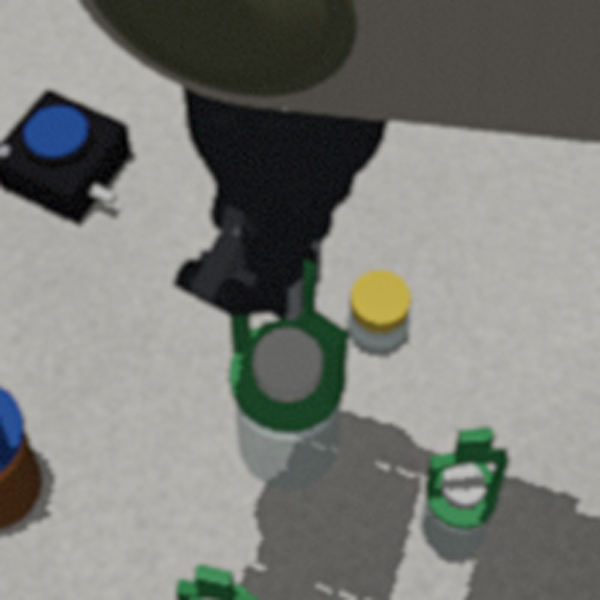

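```bash
python3 -m pendant '[[[1,0.006,-0.006,0,0],[1,0.02,-0.02,0,-5],[1,0.037,-0.039,0,-10],[1,0.055,-0.058,0,-15],[1,0.073,-0.077,0,-20],[1,0.091,-0.096,0,-25],[1,0.109,-0.115,0,-30],[1,0.127,-0.134,0,-35],[1,0.145,-0.153,0,-40],[1,0.163,-0.172,0,-45],[1,0.181,-0.191,0,-50],[1,0.199,-0.21,0,-55],[1,0.217,-0.229,0,-60],[1,0.235,-0.248,0,-65],[1,0.253,-0.267,0,-70],[1,0.268,-0.283,0,-75],[1,0.278,-0.294,0,-78.5],[1,0.283,-0.299,0,-78.5],[1,0.283,-0.299,0,-78.5],[1,0.283,-0.299,0,-78.5]]]'
python3 - <<'E'
from h import *
from scipy.spatial.transform import Rotation as Rn
p,d=grab("side","8"); cv2.imwrite("pics/side8c.png",cv2.resize(p[0:220,180:380,::-1],None,fx=2.7,fy=2.7,interpolation=cv2.INTER_CUBIC))
s=monitor.sense();q=s['ee_rot'];x=Rn.from_quat(q[[1,2,3,0]]).apply([1,0,0]);print(s['eef_pos'],s['force'],np.degrees(np.arctan2(x[1],x[0])),s['joints'].round(2))
E
```

```text
time_s: 13.05
eef_pos: [734.5, -120.0, 261.7]
ee_rot: [-0.0, 0.998, 0.062, -0.001]
force: [-0.7, -0.3, -1.7]
grip_width: 0.106
[ 734.40358207 -119.63354289  262.38156829] [ 0.29519513 -0.11795706 -0.91546953] 7.125295467722736 [-0.32  0.88  0.51  0.    1.76 -0.44]
```

View pics/side8c.png

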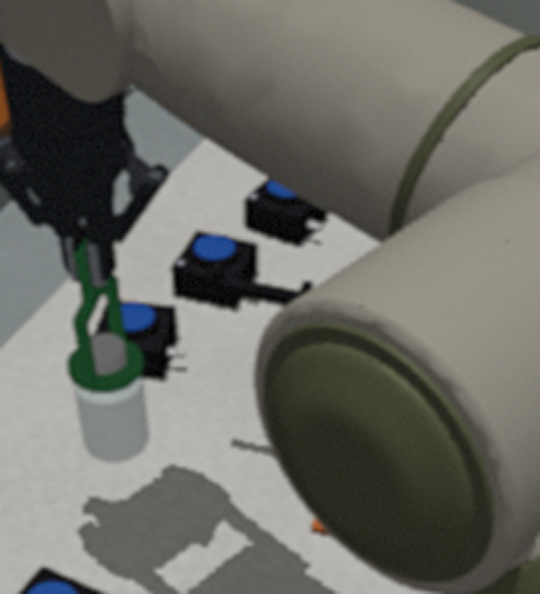

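```bash
python3 -m pendant '[[[1,0,0,-0.01,0],[1,0,0,-0.022,0],[1,0,0,-0.032,0],[1,0,-0.015,-0.032,0],[1,0,-0.035,-0.032,0],[1,-0.001,-0.055,-0.032,0],[1,-0.003,-0.075,-0.032,0],[1,-0.005,-0.093,-0.032,0],[1,-0.007,-0.108,-0.032,0],[1,-0.008,-0.117,-0.032,0],[1,-0.008,-0.121,-0.032,0],[1,-0.008,-0.121,-0.032,0],[1,-0.008,-0.121,-0.032,0]]]'
python3 - <<'E'
from h import *
p,d=grab("side","9"); cv2.imwrite("pics/side9c.png",cv2.resize(p[20:220,180:380,::-1],None,fx=3,fy=3,interpolation=cv2.INTER_CUBIC))
s=monitor.sense();print(s['eef_pos'],s['force'])
E
```

```text
time_s: 14.4
eef_pos: [726.9, -240.0, 231.4]
ee_rot: [-0.0, 0.998, 0.062, 0.0]
force: [-0.1, -0.4, -2.5]
grip_width: 0.109
[ 726.88211078 -239.86971872  231.43695673] [-0.30022143 -0.3200674  -1.64944993]
```

View pics/side9c.png

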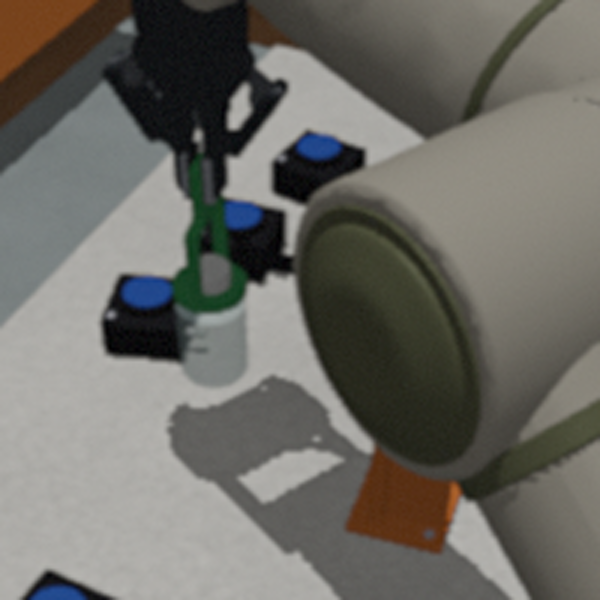

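```bash
python3 - <<'E'
from h import *
c=lambda X:[round((a-o)*3) for a,o in zip(proj("side",X),(180,20))]
H=np.array([582.4,-258.5]);a=np.array([np.cos(np.radians(7.2)),np.sin(np.radians(7.2))]);n=np.array([-a[1],a[0]])
for z in(180,190,202): print('tip',z,[c([*(H+120*a+s*6*n),z]) for s in(1,-1)])
b=np.array([726.9,-239.9]);dz=231.4-163.7
print('posts',[[c([*(b+s*27*n),dz+z]) for z in(95,145)] for s in(1,-1)],'base',c([*b,dz]),'cap',c([*b,dz+100]),'tab',c([*b,dz+192]))
print('seat',H+77.5*a,'delta', H+77.5*a-b, 'lateral',(b-H)@n,'along',(b-H)@a)
E
```

```text
tip 180 [[233, 264], [239, 255]]
tip 190 [[233, 253], [238, 244]]
tip 202 [[232, 240], [238, 231]]
posts [[[193, 293], [188, 238]], [[218, 251], [215, 197]]] base [212, 365] cap [205, 266] tab [198, 161]
seat [ 659.28888935 -248.7866744 ] delta [-67.61111065  -8.8866744 ] lateral 0.3426811944073171 along 145.6917724842381
```

```bash
python3 -m pendant '[[[1,-0.004,-0.0005,0,0],[1,-0.01,-0.001,0,0],[1,-0.016,-0.002,0,0],[1,-0.022,-0.003,0,0],[1,-0.028,-0.004,0,0],[1,-0.034,-0.0045,0,0],[1,-0.034,-0.0045,0,0]]]'
python3 - <<'E'
from h import *
for n in("side","top"):
    p,d=grab(n,"10")
    q=p[20:220,180:380,::-1] if n=="side" else p[90:230,330:470,::-1]
    cv2.imwrite(f"pics/{n}10c.png",cv2.resize(q,(590,590),interpolation=cv2.INTER_CUBIC))
E
```

```text
time_s: 15.15
eef_pos: [692.4, -244.7, 231.9]
ee_rot: [0.0, 0.998, 0.062, 0.0]
force: [0.3, -1.2, -2.2]
grip_width: 0.107
```

View pics/side10c.png

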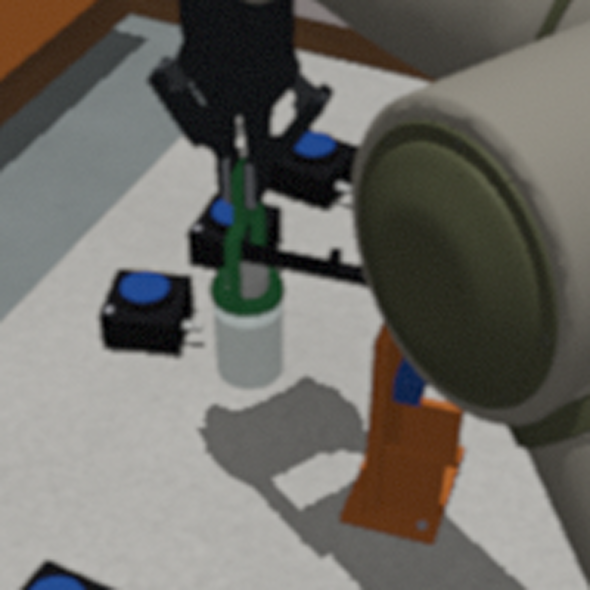

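```bash
python3 -m pendant '[[[1,-0.006,-0.001,0,0],[1,-0.012,-0.0015,0,0],[1,-0.018,-0.0025,0,0],[1,-0.024,-0.003,0,0],[1,-0.03,-0.004,0,0],[1,-0.033,-0.0043,0,0],[1,-0.033,-0.0043,0,0],[1,-0.033,-0.0043,0,0]]]'
python3 -m pendant '[[[1,0,0,-0.006,0],[1,0,0,-0.012,0],[1,0,0,-0.017,0],[1,0,0,-0.02,0],[1,0,0,-0.02,0],[1,0,0,-0.02,0]]]'
python3 - <<'E'
from h import *
for n in("side","top"):
    p,d=grab(n,"11")
    q=p[20:220,180:380,::-1] if n=="side" else p[90:230,330:470,::-1]
    cv2.imwrite(f"pics/{n}11c.png",cv2.resize(q,(590,590),interpolation=cv2.INTER_CUBIC))
s=monitor.sense();print(s['eef_pos'],s['force'])
E
```

```text
time_s: 16.05
eef_pos: [659.7, -249.6, 231.4]
ee_rot: [0.0, 0.998, 0.062, 0.0]
force: [0.7, 0.0, -3.1]
grip_width: 0.107
time_s: 16.65
eef_pos: [659.7, -249.6, 211.4]
ee_rot: [0.0, 0.998, 0.062, 0.0]
force: [0.8, 0.2, -2.8]
grip_width: 0.106
[ 659.74058068 -249.64636114  211.64990113] [-0.44566236 -0.44515112 -2.4365463 ]
```

View pics/side11c.png

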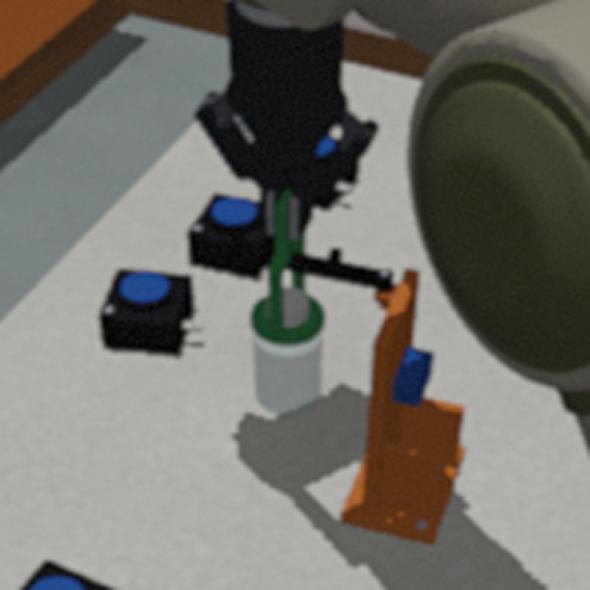

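```bash
python3 -m pendant '[[[1,0,0.001,-0.001,0],[1,0,0.001,-0.002,0],[1,0,0.001,-0.002,0]]]'; python3 -m pendant '[[[1,0,0,-0.001,0],[1,0,0,-0.0015,0],[1,0,0,-0.0015,0]]]';python3 -m pendant '[[[1,0,0,-0.001,0],[1,0,0,-0.001,0]]]'
```

```text
time_s: 17.05
eef_pos: [659.6, -248.5, 209.1]
ee_rot: [-0.0, 0.998, 0.062, -0.0]
force: [0.7, 0.3, -2.2]
grip_width: 0.104
time_s: 17.35
eef_pos: [659.6, -248.6, 207.7]
ee_rot: [-0.0, 0.998, 0.062, -0.0]
force: [0.4, 0.6, -2.6]
grip_width: 0.111
time_s: 17.55
eef_pos: [659.7, -248.6, 207.3]
ee_rot: [0.0, 0.998, 0.062, 0.0]
force: [-0.9, 0.5, -0.2]
grip_width: 0.111
```

```bash
python3 -m pendant '[[[1,0,0,-0.0005,0],[1,0,0,-0.001,0],[1,0,0,-0.001,0]]]'
```

```text
time_s: 17.85
eef_pos: [659.8, -248.6, 207.0]
ee_rot: [0.0, 0.998, 0.062, 0.001]
force: [-2.1, 1.3, 6.0]
grip_width: 0.109
```

```bash
python3 -m pendant '[[[1,0,0,0.0007,0],[0.75,0,0,0.0007,0],[0.7,0,0,0.0007,0],[0.6,0,0,0.0007,0],[0.5,0,0,0.0007,0],[0.4,0,0,0.0007,0],[0.3,0,0,0.0007,0],[0.3,0,0,0.0007,0],[0.3,0,0,0.0007,0]]]' 20
python3 - <<'E'
from h import *
p,d=grab("side","12")
cv2.imwrite("pics/side12c.png",cv2.resize(p[20:220,180:380,::-1],(590,590),interpolation=cv2.INTER_CUBIC))
E
```

```text
time_s: 18.75
eef_pos: [659.7, -248.6, 206.5]
ee_rot: [-0.0, 0.998, 0.062, 0.0]
force: [-0.5, 0.1, -0.2]
grip_width: 0.351
```

View pics/side12c.png

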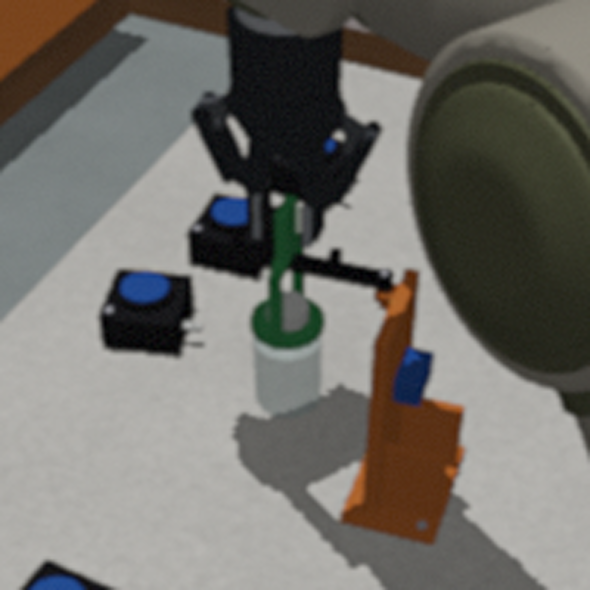

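Bottle hangs with the fingers open on either side of the tab. I now retreat straight up, slowly.

```bash
python3 -m pendant '[[[0.3,0,0,0.01,0],[0.3,0,0,0.025,0],[0.3,0,0,0.04,0],[0.3,0,0,0.06,0],[0.3,0,0,0.09,0],[0.3,0,0,0.12,0],[0.3,0,0,0.12,0],[0.3,-0.1,0.1,0.12,0],[0.3,-0.2,0.25,0.12,0],[0.3,-0.2,0.4,0.12,0],[0.3,-0.2,0.4,0.12,0],[0.3,-0.2,0.4,0.12,0],[0.3,-0.2,0.4,0.12,0],[0.3,-0.2,0.4,0.12,0],[0.3,-0.2,0.4,0.12,0],[0.3,-0.2,0.4,0.12,0],[0.3,-0.2,0.4,0.12,0],[0.3,-0.2,0.4,0.12,0]]]'
python3 - <<'E'
from h import *
for n in("side","top"):
    p,d=grab(n,"13")
    q=p[20:220,180:380,::-1] if n=="side" else p[90:230,330:470,::-1]
    cv2.imwrite(f"pics/{n}13c.png",cv2.resize(q,(590,590),interpolation=cv2.INTER_CUBIC))
E
```

```text
time_s: 20.6
eef_pos: [459.1, 152.4, 326.9]
ee_rot: [0.0, 0.998, 0.063, 0.0]
force: [0.7, -0.9, -0.6]
grip_width: 0.349
```

View pics/side13c.png

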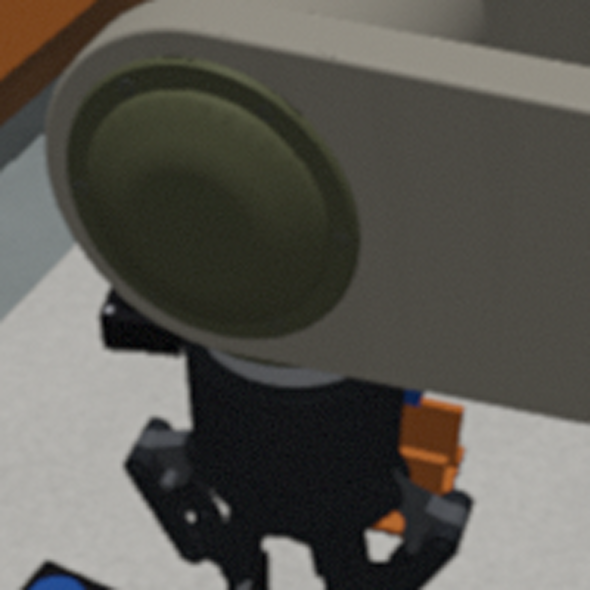

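View pics/top13c.png

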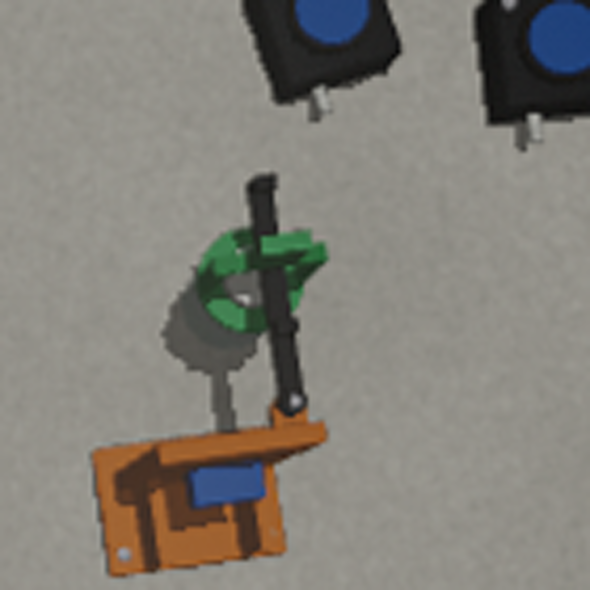

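```bash
python3 -m pendant '[[[0.3,-0.3,0.3,0,0],[0.3,-0.3,0.3,0,0],[0.3,-0.3,0.3,0,0],[0.3,-0.3,0.3,0,0],[0.3,-0.3,0.3,0,0],[0.3,-0.3,0.3,0,0],[0.3,-0.3,0.3,0,0],[0.3,-0.3,0.3,0,0],[0.3,-0.3,0.3,0,0],[0.3,-0.3,0.3,0,0],[0.3,-0.3,0.3,0,0],[0.3,-0.3,0.3,0,0]]]'
python3 - <<'E'
from h import *
p0=None
for n,t in(("side","14"),("top","14")):
    p,d=grab(n,t)
    q=p[20:220,180:380,::-1] if n=="side" else p[:,:,::-1]
    cv2.imwrite(f"pics/{n}14c.png",cv2.resize(q,(590,590),interpolation=cv2.INTER_CUBIC) if n=="side" else q)
    hsv=cv2.cvtColor(p,cv2.COLOR_RGB2HSV);W=cloud(n,d)
    g=(hsv[...,0]>50)&(hsv[...,0]<85)&(hsv[...,1]>100)&(d>0)&(W[...,0]>560)&(W[...,1]>-330)&(W[...,1]<-180)
    for lo,hi in((222,245),(100,140)):
        q=W[g&(W[...,2]>lo)&(W[...,2]<hi)]; print(n,lo,len(q),q.mean(0).round(1) if len(q) else '',q.max(0).round(1) if len(q) else '')
a=np.load("top13.npz")['p'].astype(int)[90:230,330:470];b=np.load("top14.npz")['p'].astype(int)[90:230,330:470]
print('diff top',np.abs(a-b).mean(),np.abs(a-b).max())
E
```

```text
time_s: 21.9
eef_pos: [161.1, 450.8, 326.4]
ee_rot: [0.0, 0.998, 0.061, 0.0]
force: [-0.6, 0.0, 1.0]
grip_width: 0.352
side 222 71 [ 657.1 -241.2  231.7] [ 662.8 -231.1  237.4]
side 100 155 [ 652.6 -239.   130. ] [ 685.5 -218.1  138.3]
top 222 56 [ 658.2 -247.   233.9] [ 664.  -235.2  239.5]
top 100 115 [ 654.8 -245.5  128.8] [ 685.5 -223.   133.5]
diff top 8.738860544217687 37
```

View pics/side14c.png

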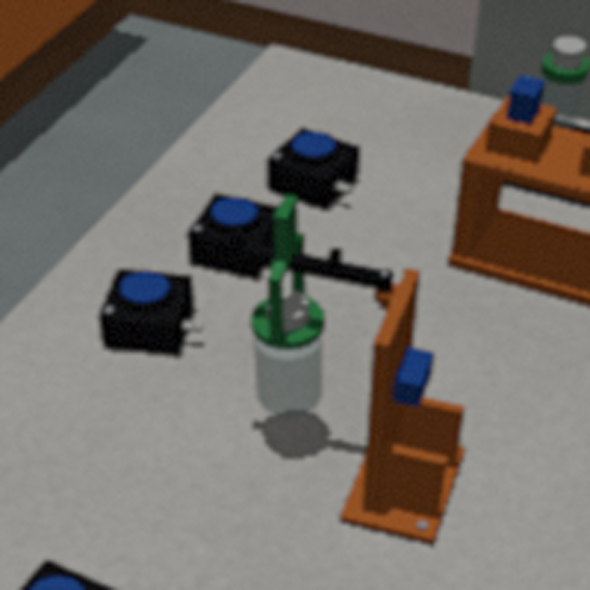

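View pics/top14c.png

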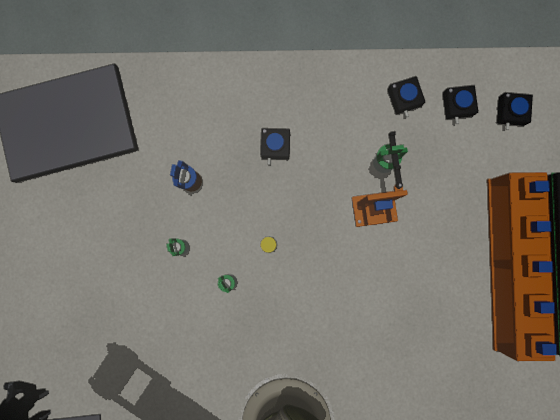

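```bash
python3 -m pendant '[[[0.3,0,0,0,0],[0.3,0,0,0,0],[0.3,0,0,0,0],[0.3,0,0,0,0],[0.3,0,0,0,0],[0.3,0,0,0,0],[0.3,0,0,0,0],[0.3,0,0,0,0],[0.3,0,0,0,0],[0.3,0,0,0,0],[0.3,0,0,0,0],[0.3,0,0,0,0],[0.3,0,0,0,0],[0.3,0,0,0,0],[0.3,0,0,0,0],[0.3,0,0,0,0],[0.3,0,0,0,0],[0.3,0,0,0,0],[0.3,0,0,0,0],[0.3,0,0,0,0]]]'
python3 - <<'E'
from h import *
def C(n,t):
    z=np.load(f"{n}{t}.npz");hsv=cv2.cvtColor(z['p'],cv2.COLOR_RGB2HSV);W=cloud(n,z['d'])
    g=(hsv[...,0]>50)&(hsv[...,0]<85)&(hsv[...,1]>100)&(z['d']>0)&(W[...,0]>560)&(W[...,1]>-330)&(W[...,1]<-180)
    v,u=np.nonzero(g&(W[...,2]>100)&(W[...,2]<140));v2,u2=np.nonzero(g&(W[...,2]>215))
    dk=(z['p'].max(-1)<75)&(W[...,0]>568)&(W[...,0]<720)&(W[...,1]>-275)&(W[...,1]<-225)&(W[...,2]>182)&(W[...,2]<207);Q=W[dk][:,:2].astype(np.float32)
    l=cv2.fitLine(Q,cv2.DIST_HUBER,0,.01,.01).ravel() if len(Q)>20 else [1,0]
    print(n,t,'collar',u.mean().round(2),v.mean().round(2),'tab',u2.mean().round(2),v2.mean().round(2),'hook deg',np.degrees(np.arctan2(l[1],l[0])))
grab("side","15");grab("top","15")
grab("side","16");grab("top","16")
for t in("14","15","16"): C("side",t);C("top",t)
E
```

```text
time_s: 24.0
eef_pos: [159.7, 451.4, 326.5]
ee_rot: [-0.0, 0.998, 0.062, 0.0]
force: [0.7, -0.9, 0.2]
grip_width: 0.346
side 14 collar 277.25 130.91 tab 275.76 93.85 hook deg 7.342063
top 14 collar 386.98 157.94 tab 397.27 147.61 hook deg 7.0659103
side 15 collar 277.19 130.86 tab 275.62 94.21 hook deg 7.1012845
top 15 collar 386.68 158.08 tab 397.26 147.61 hook deg 7.243405
side 16 collar 277.14 130.84 tab 275.78 93.91 hook deg 7.251532
top 16 collar 386.66 158.18 tab 397.06 147.63 hook deg 6.8533015
```

At rest, and the hook is still fully out. I am handing in.

```bash
python3 -c "
from rig import order
print(order.finish_job())"
```

```text
the job is handed in; nothing more can be done
None
```

The clear bottle with the green carrier hangs by its loop on the fully opened hook, and I handed the job in at about 24 s.

- **Hook:** I pushed it out with the closed fingertips until it hit its stop. The force rose to 15 N with almost no further movement. After hanging, it measured about 7.1°. The panel's top edge gave a square direction of about 8°, and that difference is within camera error.
- **Bottle:** I pinched it by its top tab, carried it upright, passed the loop over the tip and lowered it midway between the two lips. I released it once the hook had taken its weight, which showed as the load going to about zero and then reversing.
- **Last checks:**
  - The tab top was at about z 235–239, against about 235.5 expected.
  - The collar and tab stayed within 0.4 pixel over 2 s, so the bottle is at rest.
  - The robot was far from everything, and the amber bottle, pump and jar look unmoved in the top view.
- **Disagreement:** the two cameras placed the tab about 6 mm apart in y. The side camera saw mainly one face of the tab, and I did not follow this up further. No check failed.

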